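# Ready the carat scale for weighing out garnets

### The arm

A 6-joint arm with a two-finger parallel gripper is mounted at the origin on the work surface. World frame = base frame: x ahead of the robot, y to its left, z up, the work surface at z = 0. Lengths are in mm, angles in rad, forces in N, time in s.
With the tool pointing down it reaches from about 150 to 775 mm from the base axis. Payload 6.1 kg.
Tool frame: the origin (TCP) lies midway between the tips of the shut fingers; the grasp point (between the pads) lies 19 mm behind it; z points along the fingers, y is the line along which they close (so a half turn about z gives the same grasp; the last joint's range is limited). The gripper opens to 85 mm and grips with 20 to 120 N. Pads are 22 mm wide; open, the fingers measure 114 mm over their backs; the gripper's body (76 mm by 85 mm) begins 54 mm behind the grasp point. The pads swing forward as they close: fully open they stand 13 mm farther back than shut.
Start: joints at [-1.242, 0.126, -0.04, 1.405, 0, 1.571], TCP at [169.519, -496.862, 231.295] pointing down, gripper open.
Joint ranges: [-2.72, 2.72], [-0.95, 1.95], [-1.27, 1.35], [-1.78, 2.02], [-1.46, 1.47], [-3.14, 3.14]. Speed limits (rad/s): [2.39, 2.39, 3.01, 3.14, 3.14, 3.14].

### API

Orientations are given as a unit quaternion [x, y, z, w].
In Python, from workcell import get_obs, grab_frame, get_calibration, job_done gives the robot as it stands.
- The arm moves only by the shell command python3 -m inch 'ROWS' [FORCE]. ROWS is JSON, a list of rows, each an object of numbers: "ax", "ay", "az": the turn, a rotation vector about the tool's x, y, z as a fraction of full scale; "tx", "ty", "tz": the shift along the tool's x, y, z as a fraction of full scale; "jaw": the opening, from -1 (shut) to 1 (fully open). In form: [{"ax": .., "ay": .., "az": .., "tx": .., "ty": .., "tz": .., "jaw": ..}, ...]. A call has 1 to 5 rows; each row is the pose to reach, as a shift and turn from the pose commanded when the call began, along the tool's axes at that moment; what a row does not reach only later rows make up. Full scale, the value 1, is 50 cm for a shift and 120 degrees for a turn. A row lasts 1/10 s, in which the tool goes at most 50 mm and 8.59 degrees, less where a joint would pass 70% of its speed; a pose out of reach is approached as far as the arm can. A call with a number of a shift or a turn outside -1 to 1 is refused whole. A call with a gripper value outside its range is refused whole. The fingers move at their own pace and stop on an object; FORCE is the grip in N (left out, the last holds). Time passes only in rows, so rows that repeat a pose let the fingers close. It gives the time, the measured TCP pose, the force, the opening and the grip force at its end, in the units of the state.
- get_obs(): the state, without advancing time (a new reading comes with each control period).
- grab_frame(name): name is "scene" or "side" or "wrist"; returns the picture (400x640x3 uint8, red, green, blue); there is no depth.
- get_calibration(name): a dict with "mtx" (3x3 intrinsics, pixels), "R" (3x3) and "t" (3): a world point X has camera coordinates R X + t. Camera axes: x right, y down, z forward; pixel columns grow to the right and rows downward; lengths in mm; the calibration is good to about 2 mm. A picture is of the moment at which its call begins: read the wrist's pose just before it. get_calibration takes no time and is no camera call; for the wrist camera it gives the pose at the moment of the call.
- job_done(): hands the job in; it is judged then, once.
The state is a dict: "time_s": time; "joint_pos": joint angles; "joint_velocities": joint speeds; "tau": joint torques, N m; "tcp_pos": TCP position; "tcp_rot": TCP orientation; "contact_force": force on the tool from outside, world axes, zero at the start; "wrist_torque": the same for the moment, N m; "finger_gap": opening from 0.0 (shut) to 1.0 (fully open); "grip_force": force on a finger pad.
Only numpy, scipy, OpenCV 4.12 (cv2) and the standard library are available. Lean on these libraries where they do the work, as an engineer would, in place of code of your own. Each camera call takes 0.05 s, during which the arm holds its last target. There are 200 camera calls.

### The job

Get the bench scale ready for weighing stones out of the green saucer that stands on its pan: first switch the scale on by pushing the raised right-hand end of its red power rocker fully down, then press the blue units key (grams to carats), and last press the green tare key to zero it. Push each key fully down with the fingertips and let it spring back up before going on, pick nothing up, and do not press the two grey keys. Do not lean on the pan, and leave the saucer of garnets, the caliper and everything else on the shelf where they are.

Things in the scene. Friction and masses are not known exactly. Their poses are not given: they have to be found in the camera images.
- scale: light grey bench scale, fixed, 250 mm deep, 200 wide, front to the robot; origin under its centre, x from front to back, y left, z up. Dark console in front, rising to the back by 0.10 rad, 42 mm high at the keys. Keys at x -98 mm, y +63 (grey), +21 (blue), -21 (grey), -63 (green). Display and, right of it, the red rocker 50 mm behind the keys. Housing behind is 58 mm high
- power_rocker (a joint): red power rocker right of the display: 38 mm along the scale's y, 22 wide, a shallow V of two 19 mm faces. Rad about the scale's x axis: 0 to 0.05 = off (left face level, right face raised 24 deg), 0.42 = on (right face level, left raised). It has friction and no spring: stays where left; 2 to 3 N at the raised end moves it
- power_rocker_on_end (a point): point on the raised right face of the rocker, 15 mm from the crease, 4 mm from the outer end; moves with it: 15 mm above the console when off, 8.5 mm when on. Press straight down here or up to 4 mm further right; fingers that reach over the crease onto the left face stop the rocker before it is fully on
- units_key (a joint): units key of the scale: blue rectangular keycap, 18 mm front to back, 24 mm wide, second from the left in the row of four. Value in m along the console's normal: 0 = up, 0.005 = fully down; it springs back by itself (1.5 N to start it, 4 N fully down)
- units_key_top (a point): centre of the top face of the units key; moves with the key; 9 mm above the console when the key is up, 4 mm when it is fully down. z points out of the console
- tare_key (a joint): tare key of the scale: green rectangular keycap, 18 mm front to back, 24 mm wide, rightmost in the row of four. Value in m along the console's normal: 0 = up, 0.005 = fully down; it springs back by itself (1.5 N to start it, 4 N fully down)
- tare_key_top (a point): centre of the top face of the tare key; moves with the key; 9 mm above the console when the key is up, 4 mm when it is fully down. z points out of the console
- print_key (a joint): print (not to be pressed) key of the scale: grey rectangular keycap, 18 mm front to back, 24 mm wide, leftmost in the row of four. Value in m along the console's normal: 0 = up, 0.005 = fully down; it springs back by itself (1.5 N to start it, 4 N fully down)
- cal_key (a joint): calibration (not to be pressed) key of the scale: grey rectangular keycap, 18 mm front to back, 24 mm wide, third from the left in the row of four. Value in m along the console's normal: 0 = up, 0.005 = fully down; it springs back by itself (1.5 N to start it, 4 N fully down)
- scale_pan: round steel weighing pan, 124 mm across and 4 mm thick, 50 mm behind the scale's origin; origin at the centre of its underside, 65 mm above the table; its top is 69 mm above the table
- saucer: green glass saucer of small red garnets standing loose on the pan: 96 mm across, 18 mm high, about 120 g; origin at the centre of its underside. Leave it alone
- desert_rose: sand-coloured rosette of crystal blades, about 80 mm across, 70 mm high; origin at the centre of its underside; loose, beside the scale
- display_block: wooden block 62 x 70 x 30 mm with an orange-red cabochon on top, 41 mm high in all; origin at the centre of its underside; loose, beside the scale
- cal_weight: brass calibration weight, 32 mm across, 50 mm high; origin at the centre of its underside; loose, beside the scale
- loupe: folded hand loupe lying flat, 71 mm long, 34 mm wide, 14 mm high; origin at the underside of the lens ring, black cover towards its -x; loose
- caliper: stainless digital caliper lying flat to the right of the scale, 232 mm long (its x), 14 mm high; origin at the middle of the beam's underside; loose

How it is judged:
By the outcome, as a careful person would: the job done as asked, in the order asked, and still so for the second after the job is handed in, with the robot touching nothing.
It also fails if it takes over 42 s, if anything falls off the work surface, if the arm or the gripper's body presses on something with over 40 N, if the wrist force passes 120 N, or if a joint passes its speed limit or range.

## Working session

There is one attempt and no reset: what is moved stays moved. The work goes in short steps, Python scripts to look and compute and a shell command to move; the robot and the scene stay as the last step left them, time stands still between calls to the robot, and variables do not carry over. Pictures are saved under pics/ and viewed, at most 10 in all, crops included, and the job is handed in when it is done.

```bash
mkdir -p pics; python3 - <<'E'
from workcell import *
import cv2,numpy as np
for n in("scene","side"):
    f=grab_frame(n); cv2.imwrite(f"pics/{n}0.png",f[...,::-1])
    c=get_calibration(n); print(n,np.round(c['mtx'],1).tolist(),np.round(-np.array(c['R']).T@c['t']).tolist())
o=get_obs();print(o['tcp_pos'],o['tcp_rot'],o['time_s'],o['finger_gap'])
E
```

```text
scene [[411.4, 0.0, 324.0], [0.0, 411.4, 197.1], [0.0, 0.0, 1.0]] [1008.0, -283.0, 896.0]
side [[405.9, 0.0, 315.5], [0.0, 405.9, 192.2], [0.0, 0.0, 1.0]] [-5.0, 454.0, 926.0]
[ 169.37353537 -496.54811361  230.60716221] [ 9.86522541e-01  1.63623862e-01 -1.36948689e-04 -6.98824323e-04] 0.1 0.9988211275945337
```

View pics/scene0.png

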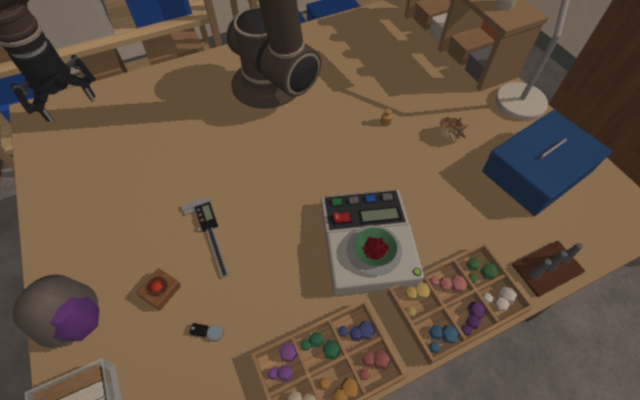

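View pics/side0.png

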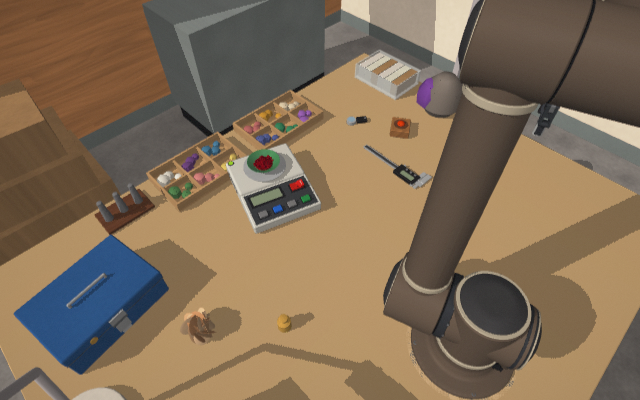

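Scene view: the scale is at about (370,240), with the green key at (337,201), blue at (371,198) and rocker at (342,217). Side view: green (305,198), blue (278,209), rocker (297,185). Next I'll triangulate the blobs.

```bash
cat > h.py <<'E'
import cv2,numpy as np
from workcell import get_calibration
def blob(img,col,seed,r=9):
    h=cv2.cvtColor(img,cv2.COLOR_RGB2HSV).astype(int); H,S,V=h[...,0],h[...,1],h[...,2]
    m={'red':((H<10)|(H>170)),'green':(H>40)&(H<85),'blue':(H>100)&(H<130)}[col]&(S>110)&(V>50)
    w=np.zeros(m.shape,bool); x,y=seed; w[max(0,y-r):y+r+1,max(0,x-r):x+r+1]=1
    n,l,s,c=cv2.connectedComponentsWithStats((m&w).astype(np.uint8))
    k=1+s[1:,4].argmax(); return c[k],s[k].tolist()
def P(n,c=None):
    c=c or get_calibration(n); return np.array(c['mtx'])@np.c_[c['R'],c['t']]
def tri(Ps,px):
    A=np.vstack([[p[2]*u-p[0],p[2]*v-p[1]] for p,(u,v) in zip(Ps,px)])
    X=np.linalg.svd(A/np.linalg.norm(A,axis=1)[:,None])[2][-1]; return X[:3]/X[3]
E
python3 - <<'E'
from h import *
a=cv2.imread('pics/scene0.png')[...,::-1].copy();b=cv2.imread('pics/side0.png')[...,::-1].copy()
for n,c,s,t in(('tare','green',(337,201),(305,198)),('units','blue',(371,198),(278,209)),('rocker','red',(342,217),(297,185))):
    p,q=blob(a,c,s),blob(b,c,t); X=tri([P('scene'),P('side')],[p[0],q[0]]); print(n,p,q,X.round(1))
E
```

```text
tare (array([336.43939394, 201.60606061]), [332, 198, 10, 8, 66]) (array([305.31578947, 198.14035088]), [301, 194, 10, 9, 57]) [526.2 -15.   48.4]
units (array([370.02631579, 198.14473684]), [365, 194, 11, 9, 76]) (array([277.26470588, 208.63235294]), [272, 204, 11, 10, 68]) [553.1  64.   48.3]
rocker (array([341.32941176, 216.95294118]), [333, 212, 18, 11, 170]) (array([296.66393443, 184.73770492]), [289, 179, 16, 13, 122]) [574.2 -26.6  56.2]
```

```bash
python3 -m inch '[{"tx":0.08,"ty":-0.05,"jaw":-1},{"tx":0.16,"ty":-0.1,"jaw":-1},{"tx":0.24,"ty":-0.16,"jaw":-1},{"tx":0.3,"ty":-0.21,"jaw":-1},{"tx":0.353,"ty":-0.25,"jaw":-1}]' 20
python3 -m inch '[{"tx":0.08,"ty":-0.05,"jaw":-1},{"tx":0.16,"ty":-0.1,"jaw":-1},{"tx":0.24,"ty":-0.16,"jaw":-1},{"tx":0.3,"ty":-0.21,"jaw":-1},{"tx":0.353,"ty":-0.25,"jaw":-1}]'
python3 -m inch '[{"tx":0.07,"ty":-0.05,"az":-0.06,"jaw":-1},{"tx":0.14,"ty":-0.1,"az":-0.12,"jaw":-1},{"tx":0.2,"ty":-0.16,"az":-0.18,"jaw":-1},{"tx":0.25,"ty":-0.2,"az":-0.24,"jaw":-1},{"tx":0.3,"ty":-0.22,"az":-0.3,"jaw":-1}]'
python3 -m inch '[{"az":-0.07,"jaw":-1},{"az":-0.136,"jaw":-1},{"az":-0.136,"jaw":-1},{"az":-0.136,"jaw":-1},{"az":-0.136,"jaw":-1}]'
python3 - <<'E'
from h import *
from workcell import *
from scipy.spatial.transform import Rotation as R
o=get_obs(); c=get_calibration('wrist'); f=grab_frame('wrist'); cv2.imwrite('pics/w0.png',f[...,::-1])
np.savez('w0.npz',P=P('wrist',c)); Rt=R.from_quat(o['tcp_rot']).as_matrix()
C=-np.array(c['R']).T@c['t']; print(Rt.round(3),o['tcp_pos'],'cam in tool',(Rt.T@(C-o['tcp_pos'])).round(1),o['time_s'],o['joint_pos'].round(2) )
E
```

```text
[[ 0.946  0.323 -0.   ]
 [ 0.323 -0.946  0.001]
 [-0.    -0.001 -1.   ]] [ 169.37353537 -496.54811361  230.60716221] cam in tool [  75.5   -0.  -142.3] 0.1 [-1.24  0.13 -0.04  1.41 -0.    1.57]validation failed for argument at $[0]...
validation failed for argument at $[0]...
validation failed for argument at $[0]...
validation failed for argument at $[0]...
```

View pics/w0.png

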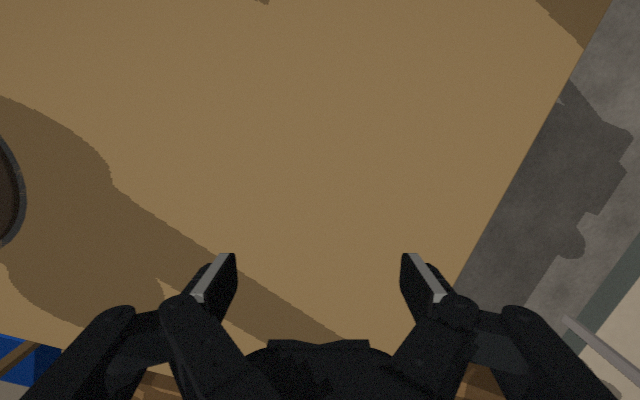

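The call was refused, apparently because every field has to be given; the picture shows only the start pose with the open fingers. I'll retry with full rows.

```bash
python3 -m inch '[{"ax":0,"ay":0,"az":0,"tx":0.08,"ty":-0.05,"tz":0,"jaw":-1},{"ax":0,"ay":0,"az":0,"tx":0.16,"ty":-0.1,"tz":0,"jaw":-1},{"ax":0,"ay":0,"az":0,"tx":0.24,"ty":-0.16,"tz":0,"jaw":-1},{"ax":0,"ay":0,"az":0,"tx":0.3,"ty":-0.21,"tz":0,"jaw":-1},{"ax":0,"ay":0,"az":0,"tx":0.353,"ty":-0.25,"tz":0,"jaw":-1}]' 20
```

```text
time_s: 0.65
tcp_pos: [296.7, -319.6, 231.2]
tcp_rot: [0.986, 0.164, -0.0, -0.0]
contact_force: [0.2, -0.1, 0.5]
finger_gap: 0.14
grip_force: 0.0
```

```bash
python3 -m inch '[{"ax":0,"ay":0,"az":0,"tx":0.08,"ty":-0.05,"tz":0,"jaw":-1},{"ax":0,"ay":0,"az":0,"tx":0.16,"ty":-0.1,"tz":0,"jaw":-1},{"ax":0,"ay":0,"az":0,"tx":0.24,"ty":-0.16,"tz":0,"jaw":-1},{"ax":0,"ay":0,"az":0,"tx":0.3,"ty":-0.21,"tz":0,"jaw":-1},{"ax":0,"ay":0,"az":0,"tx":0.353,"ty":-0.25,"tz":0,"jaw":-1}]'
python3 -m inch '[{"ax":0,"ay":0,"az":-0.06,"tx":0.07,"ty":-0.05,"tz":0,"jaw":-1},{"ax":0,"ay":0,"az":-0.12,"tx":0.14,"ty":-0.1,"tz":0,"jaw":-1},{"ax":0,"ay":0,"az":-0.18,"tx":0.2,"ty":-0.16,"tz":0,"jaw":-1},{"ax":0,"ay":0,"az":-0.24,"tx":0.25,"ty":-0.2,"tz":0,"jaw":-1},{"ax":0,"ay":0,"az":-0.3,"tx":0.3,"ty":-0.22,"tz":0,"jaw":-1}]'
python3 -m inch '[{"ax":0,"ay":0,"az":-0.07,"tx":0,"ty":0,"tz":0,"jaw":-1},{"ax":0,"ay":0,"az":-0.136,"tx":0,"ty":0,"tz":0,"jaw":-1},{"ax":0,"ay":0,"az":-0.136,"tx":0,"ty":0,"tz":0,"jaw":-1},{"ax":0,"ay":0,"az":-0.136,"tx":0,"ty":0,"tz":0,"jaw":-1}]'
cat > look.py <<'E'
import sys
from h import *
from workcell import *
from scipy.spatial.transform import Rotation as R
n=sys.argv[1]
o=get_obs(); c=get_calibration('wrist'); f=grab_frame('wrist'); cv2.imwrite(f'pics/{n}.png',f[...,::-1])
np.savez(n+'.npz',P=P('wrist',c)); Rt=R.from_quat(o['tcp_rot']).as_matrix()
print(Rt.round(3).tolist(),o['tcp_pos'].round(1),o['time_s'],o['joint_pos'].round(2),o['finger_gap'])
for k,X in dict(tare=(526.2,-15,48.4),units=(553,64,48),rocker=(574,-26.6,56)).items():
    q=P('wrist',c)@np.r_[X,1]; print(k,(q[:2]/q[2]).round(1))
E
python3 look.py w1
```

```text
time_s: 1.15
tcp_pos: [423.5, -144.2, 231.2]
tcp_rot: [0.986, 0.164, -0.0, -0.0]
contact_force: [0.3, 0.1, -0.2]
finger_gap: 0.002
grip_force: 0.0
time_s: 1.65
tcp_pos: [529.6, 8.5, 231.1]
tcp_rot: [0.886, 0.464, -0.0, -0.0]
contact_force: [0.2, -0.6, -0.1]
finger_gap: -0.002
grip_force: 0.0
time_s: 2.05
tcp_pos: [529.2, 6.2, 231.1]
tcp_rot: [0.814, 0.58, -0.0, -0.0]
contact_force: [0.4, -0.4, -0.1]
finger_gap: -0.003
grip_force: 0.0
[[0.326, 0.945, -0.0], [0.945, -0.326, 0.0], [-0.0, -0.0, -1.0]] [529.2   6.2 231.1] 2.05 [ 0.01  0.13 -0.03  1.41  0.    1.91] -0.0029630239765953605
tare [321.3 200.3]
units [321.2 129.2]
rocker [362.8 198.3]
```

View pics/w1.png

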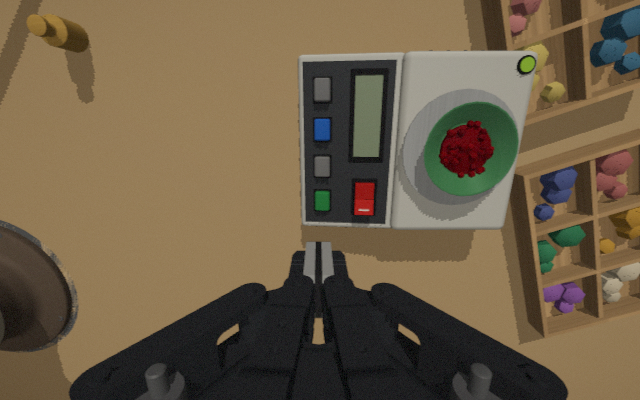

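The wrist view shows the scale square to the image: green key at (321,200), blue at (321,129), rocker at (364,198). The shut tips are at (318,245), and predictions match within 1–2 px. Now I'll refine using all three views.

```bash
python3 - <<'E'
from h import *
ims=[cv2.imread(f'pics/{n}0.png')[...,::-1].copy() for n in('scene','side')]+[cv2.imread('pics/w1.png')[...,::-1].copy()]
Pw=np.load('w1.npz')['P']; Ps=[P('scene'),P('side'),Pw]
def atz(P,u,z):
    A=np.array([P[2]*u[0]-P[0],P[2]*u[1]-P[1]]); return np.linalg.solve(A[:,:2],-(A[:,2]*z+A[:,3]))
T={}
for n,c,z,s in(('tare','green',51,((337,201),(305,198),(321,200))),('units','blue',51,((371,198),(278,209),(321,129))),('rocker','red',57,((342,217),(297,185),(364,198)))):
    b=[blob(i,c,q,9 if k<2 else 21) for k,(i,q) in enumerate(zip(ims,s))]
    T[n]=tri(Ps,[x[0] for x in b]); w=atz(Pw,b[2][0],z); print(n,T[n].round(1),'wrist@z',w.round(1),b[2])
    T[n]=w
y=T['units']-T['tare'];print('y dist',np.linalg.norm(y)); y/=np.linalg.norm(y);x=np.array([y[1],-y[0]]);print('x',x)
o=(T['tare']+T['units'])/2+98*x+21*y; print('origin',o,'rocker in scale',(T['rocker']-o)@x,(T['rocker']-o)@y)
# ends of the rocker by wrist view
_,s=blob(ims[2],'red',(364,198),21); u=s[0]+s[2]/2
for v,z in((s[1],53),(s[1]+s[3],60)):
    e=atz(Pw,(u,v),z)-o; print('end',e@x,e@y)
E
```

```text
tare [526.3 -15.2  48.5] wrist@z [527.1 -14.7] (array([322.        , 200.43537415]), [315, 191, 15, 20, 294])
units [553.3  64.1  48.3] wrist@z [553.8  64.2] (array([321.83289125, 128.91511936]), [314, 118, 17, 23, 377])
rocker [574.5 -26.5  55.9] wrist@z [575.3 -26.3] (array([363.91446345, 197.97045101]), [354, 182, 21, 34, 643])
y dist 83.32155216578579
x [ 0.94741265 -0.32001447]
origin [639.9857194   13.26999007] rocker in scale -48.64774991208031 -58.1593951693019
end -48.10523681528043 -39.815996654935226
end -47.51605604886112 -79.65715451811887
```

```bash
python3 -m inch '[{"ax":0,"ay":0,"az":0,"tx":-0.065,"ty":0.109,"tz":0.06,"jaw":-1},{"ax":0,"ay":0,"az":0,"tx":-0.065,"ty":0.109,"tz":0.14,"jaw":-1},{"ax":0,"ay":0,"az":0,"tx":-0.065,"ty":0.109,"tz":0.22,"jaw":-1},{"ax":0,"ay":0,"az":0,"tx":-0.065,"ty":0.109,"tz":0.29,"jaw":-1},{"ax":0,"ay":0,"az":0,"tx":-0.065,"ty":0.109,"tz":0.29,"jaw":-1}]'
python3 look.py w2; python3 - <<'E'
from h import *
from workcell import *
o=get_obs();q=P('wrist')@np.r_[o['tcp_pos'],1];print('tcp px',q[:2]/q[2])
f=grab_frame('side');cv2.imwrite('pics/s2.png',cv2.resize(f[110:250,200:370,::-1],None,fx=4,fy=4))
w=cv2.imread('pics/w2.png');cv2.imwrite('pics/w2c.png',w)
E
```

```text
time_s: 2.6
tcp_pos: [566.7, -42.3, 81.2]
tcp_rot: [0.814, 0.581, -0.004, -0.003]
contact_force: [-0.7, 0.4, -0.3]
finger_gap: -0.002
grip_force: 0.0
[[0.325, 0.946, -0.009], [0.946, -0.325, 0.001], [-0.002, -0.009, -1.0]] [566.7 -42.3  81.2] 2.6 [-0.07  0.25 -0.21  1.11  0.    1.83] -0.0019516308240083182
tare [247.6 215.5]
units [236.3  79.7]
rocker [321.1 213. ]
tcp px [317.86453372 256.38221905]
```

View pics/w2.png

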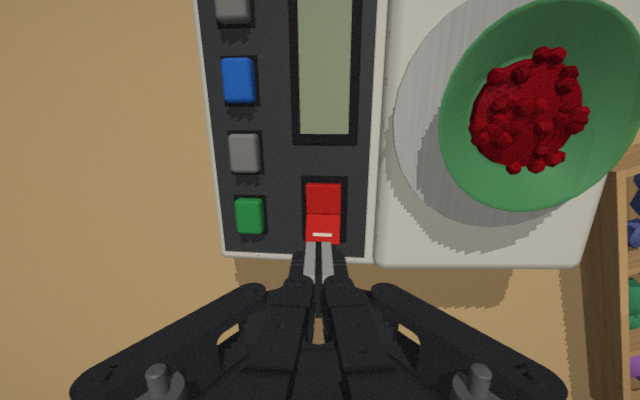

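View pics/s2.png

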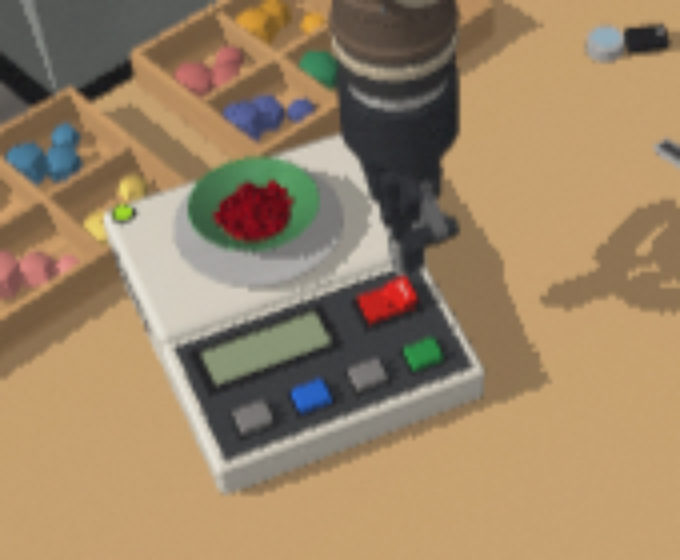

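The wrist view shows the crease at (323,213), the raised right face below it at row 228, and the tips just beyond its marked end. The side view shows the gripper well clear of the saucer. Descending to the raised face in small steps.

```bash
python3 -m inch '[{"ax":0,"ay":0,"az":0,"tx":0,"ty":0,"tz":0,"jaw":-1},{"ax":0,"ay":0,"az":0,"tx":0,"ty":0,"tz":0.02,"jaw":-1},{"ax":0,"ay":0,"az":0,"tx":0,"ty":0,"tz":0.032,"jaw":-1},{"ax":0,"ay":0,"az":0,"tx":0,"ty":0,"tz":0.032,"jaw":-1},{"ax":0,"ay":0,"az":0,"tx":0,"ty":0,"tz":0.032,"jaw":-1}]'
```

```text
time_s: 3.2
tcp_pos: [570.3, -42.0, 70.3]
tcp_rot: [0.813, 0.582, -0.0, -0.0]
contact_force: [0.1, -0.6, 1.1]
finger_gap: -0.001
grip_force: 0.0
```

```bash
python3 -m inch '[{"ax":0,"ay":0,"az":0,"tx":0,"ty":0,"tz":0.006,"jaw":-1},{"ax":0,"ay":0,"az":0,"tx":0,"ty":0,"tz":0.012,"jaw":-1},{"ax":0,"ay":0,"az":0,"tx":0,"ty":0,"tz":0.018,"jaw":-1},{"ax":0,"ay":0,"az":0,"tx":0,"ty":0,"tz":0.018,"jaw":-1}]'
python3 -m inch '[{"ax":0,"ay":0,"az":0,"tx":0,"ty":0,"tz":0.004,"jaw":-1},{"ax":0,"ay":0,"az":0,"tx":0,"ty":0,"tz":0.008,"jaw":-1},{"ax":0,"ay":0,"az":0,"tx":0,"ty":0,"tz":0.008,"jaw":-1}]'
python3 -m inch '[{"ax":0,"ay":0,"az":0,"tx":0,"ty":0,"tz":0.002,"jaw":-1},{"ax":0,"ay":0,"az":0,"tx":0,"ty":0,"tz":0.004,"jaw":-1},{"ax":0,"ay":0,"az":0,"tx":0,"ty":0,"tz":0.004,"jaw":-1}]'
```

```text
time_s: 3.6
tcp_pos: [570.4, -42.3, 61.0]
tcp_rot: [0.813, 0.582, -0.0, 0.0]
contact_force: [-0.1, -0.3, 1.5]
finger_gap: 0.002
grip_force: 0.4
time_s: 3.9
tcp_pos: [570.4, -42.1, 57.1]
tcp_rot: [0.813, 0.582, 0.0, -0.0]
contact_force: [-0.0, -0.6, 0.5]
finger_gap: 0.0
grip_force: 0.5
time_s: 4.2
tcp_pos: [570.6, -42.3, 56.0]
tcp_rot: [0.813, 0.582, 0.0, 0.0]
contact_force: [-1.3, -0.6, 4.8]
finger_gap: -0.0
grip_force: 3.0
```

```bash
python3 -m inch '[{"ax":0,"ay":0,"az":0,"tx":0,"ty":0,"tz":0.002,"jaw":-1},{"ax":0,"ay":0,"az":0,"tx":0,"ty":0,"tz":0.004,"jaw":-1},{"ax":0,"ay":0,"az":0,"tx":0,"ty":0,"tz":0.004,"jaw":-1}]'
python3 -m inch '[{"ax":0,"ay":0,"az":0,"tx":0,"ty":0,"tz":0.002,"jaw":-1},{"ax":0,"ay":0,"az":0,"tx":0,"ty":0,"tz":0.002,"jaw":-1}]'
```

```text
time_s: 4.5
tcp_pos: [570.7, -42.3, 55.7]
tcp_rot: [0.813, 0.582, 0.001, 0.001]
contact_force: [-5.3, -1.1, 17.3]
finger_gap: -0.006
grip_force: 8.5
time_s: 4.7
tcp_pos: [570.9, -42.3, 55.5]
tcp_rot: [0.813, 0.582, 0.001, 0.001]
contact_force: [-8.0, -2.1, 22.1]
finger_gap: -0.004
grip_force: 11.4
```

```bash
python3 -m inch '[{"ax":0,"ay":0,"az":0,"tx":0,"ty":0,"tz":-0.03,"jaw":-1},{"ax":0,"ay":0,"az":0,"tx":0,"ty":0,"tz":-0.07,"jaw":-1},{"ax":0,"ay":0,"az":0,"tx":0,"ty":0,"tz":-0.07,"jaw":-1},{"ax":0,"ay":0,"az":0,"tx":0,"ty":0,"tz":-0.07,"jaw":-1}]'
python3 look.py w3; python3 -c "
import cv2;from workcell import grab_frame
w=cv2.imread('pics/w3.png')[150:270,200:400];s=grab_frame('side')[150:230,230:330,::-1]
cv2.imwrite('pics/w3c.png',cv2.hconcat([cv2.resize(w,(500,300)),cv2.resize(s,(300,300))]))"
```

```text
time_s: 5.1
tcp_pos: [570.5, -41.9, 87.1]
tcp_rot: [0.813, 0.582, 0.0, -0.0]
contact_force: [0.7, 0.1, -0.4]
finger_gap: -0.002
grip_force: 0.0
[[0.323, 0.946, 0.0], [0.946, -0.323, 0.0], [0.0, 0.0, -1.0]] [570.5 -41.9  87.1] 5.1 [-0.07  0.25 -0.21  1.11  0.    1.83] -0.002012375753717906
tare [244.2 215.1]
units [233.3  83.8]
rocker [315.4 212.5]
```

View pics/w3c.png

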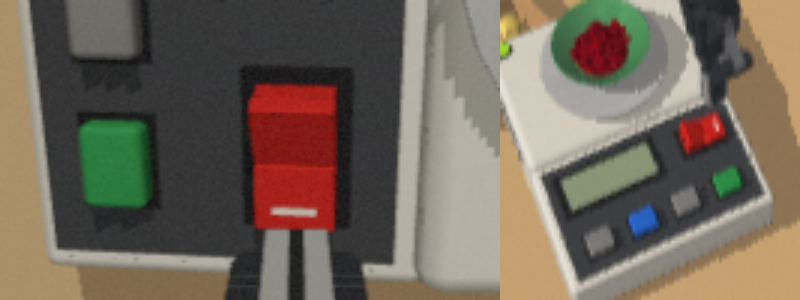

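The crop shows the left end of the rocker raised and the right face flat, so it is on. Next is the units key.

```bash
python3 -m inch '[{"ax":0,"ay":0,"az":0,"tx":0.09,"ty":-0.05,"tz":0,"jaw":-1},{"ax":0,"ay":0,"az":0,"tx":0.16,"ty":-0.085,"tz":0,"jaw":-1},{"ax":0,"ay":0,"az":0,"tx":0.19,"ty":-0.1,"tz":0,"jaw":-1},{"ax":0,"ay":0,"az":0,"tx":0.19,"ty":-0.1,"tz":0.03,"jaw":-1},{"ax":0,"ay":0,"az":0,"tx":0.19,"ty":-0.1,"tz":0.054,"jaw":-1}]'
python3 -m inch '[{"ax":0,"ay":0,"az":0,"tx":0,"ty":0,"tz":0.0,"jaw":-1},{"ax":0,"ay":0,"az":0,"tx":0,"ty":0,"tz":0,"jaw":-1}]'
```

```text
time_s: 5.7
tcp_pos: [553.1, 64.7, 58.8]
tcp_rot: [0.813, 0.582, -0.001, -0.0]
contact_force: [-0.3, -0.8, 0.1]
finger_gap: 0.002
grip_force: 0.0
time_s: 5.9
tcp_pos: [553.2, 63.5, 59.5]
tcp_rot: [0.814, 0.582, -0.001, -0.0]
contact_force: [-0.2, 0.3, 0.4]
finger_gap: 0.004
grip_force: 0.0
```

```bash
python3 look.py w4; python3 -c "
import cv2
cv2.imwrite('pics/w4c.png',cv2.imread('pics/w4.png'))"
```

```text
[[0.324, 0.946, -0.002], [0.946, -0.324, -0.0], [-0.001, -0.002, -1.0]] [553.2  63.5  59.5] 5.9 [ 0.11  0.24 -0.28  1.05  0.    2.01] 0.00355434629413224
tare [317.7 356.5]
units [317.3 246.7]
rocker [391.7 360.6]
```

View pics/w4.png

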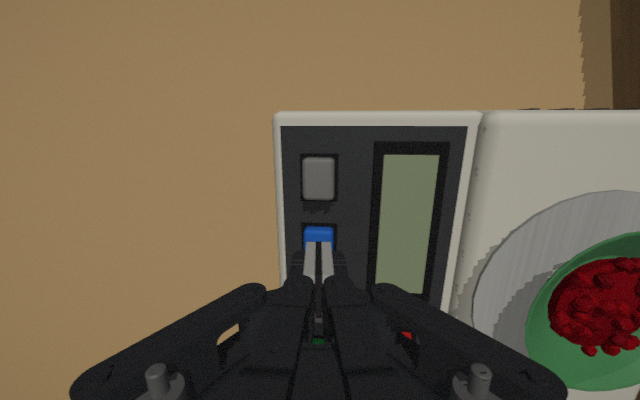

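The tips are centred over the blue key at (319,240). Pressing it.

```bash
python3 -m inch '[{"ax":0,"ay":0,"az":0,"tx":0,"ty":0,"tz":0.006,"jaw":-1},{"ax":0,"ay":0,"az":0,"tx":0,"ty":0,"tz":0.012,"jaw":-1},{"ax":0,"ay":0,"az":0,"tx":0,"ty":0,"tz":0.018,"jaw":-1},{"ax":0,"ay":0,"az":0,"tx":0,"ty":0,"tz":0.022,"jaw":-1},{"ax":0,"ay":0,"az":0,"tx":0,"ty":0,"tz":0.022,"jaw":-1}]'
python3 -m inch '[{"ax":0,"ay":0,"az":0,"tx":0,"ty":0,"tz":0.004,"jaw":-1},{"ax":0,"ay":0,"az":0,"tx":0,"ty":0,"tz":0.006,"jaw":-1},{"ax":0,"ay":0,"az":0,"tx":0,"ty":0,"tz":0.006,"jaw":-1}]'
```

```text
time_s: 6.45
tcp_pos: [554.1, 63.7, 49.4]
tcp_rot: [0.813, 0.582, 0.0, 0.0]
contact_force: [0.2, -1.5, 2.1]
finger_gap: -0.002
grip_force: 1.2
time_s: 6.75
tcp_pos: [554.3, 63.8, 46.7]
tcp_rot: [0.813, 0.582, 0.0, 0.001]
contact_force: [1.8, -1.5, 4.7]
finger_gap: 0.004
grip_force: 1.9
```

```bash
python3 -m inch '[{"ax":0,"ay":0,"az":0,"tx":0,"ty":0,"tz":0.003,"jaw":-1},{"ax":0,"ay":0,"az":0,"tx":0,"ty":0,"tz":0.004,"jaw":-1},{"ax":0,"ay":0,"az":0,"tx":0,"ty":0,"tz":0.004,"jaw":-1}]'
```

```text
time_s: 7.05
tcp_pos: [554.6, 63.8, 46.3]
tcp_rot: [0.813, 0.582, 0.001, 0.001]
contact_force: [-3.1, -3.0, 14.4]
finger_gap: 0.001
grip_force: 7.3
```

```bash
python3 -m inch '[{"ax":0,"ay":0,"az":0,"tx":0,"ty":0,"tz":0.002,"jaw":-1},{"ax":0,"ay":0,"az":0,"tx":0,"ty":0,"tz":0.002,"jaw":-1}]'
```

```text
time_s: 7.25
tcp_pos: [554.6, 63.7, 46.1]
tcp_rot: [0.813, 0.582, 0.001, 0.001]
contact_force: [-4.1, -3.6, 20.3]
finger_gap: 0.005
grip_force: 10.1
```

Bottomed at 20 N. Lift, then move to tare.

```bash
python3 -m inch '[{"ax":0,"ay":0,"az":0,"tx":0,"ty":0,"tz":-0.04,"jaw":-1},{"ax":0,"ay":0,"az":0,"tx":0,"ty":0,"tz":-0.08,"jaw":-1},{"ax":0,"ay":0,"az":0,"tx":0,"ty":0,"tz":-0.08,"jaw":-1},{"ax":0,"ay":0,"az":0,"tx":-0.09,"ty":0,"tz":-0.08,"jaw":-1},{"ax":0,"ay":0,"az":0,"tx":-0.166,"ty":0,"tz":-0.08,"jaw":-1}]'
python3 -m inch '[{"ax":0,"ay":0,"az":0,"tx":0,"ty":0,"tz":0.0,"jaw":-1},{"ax":0,"ay":0,"az":0,"tx":0,"ty":0,"tz":0.024,"jaw":-1},{"ax":0,"ay":0,"az":0,"tx":0,"ty":0,"tz":0.044,"jaw":-1},{"ax":0,"ay":0,"az":0,"tx":0,"ty":0,"tz":0.044,"jaw":-1}]'
python3 look.py w5; python3 -c "
from h import *
from workcell import *
o=get_obs();q=P('wrist')@np.r_[o['tcp_pos'],1];print('tcp px',q[:2]/q[2])"
```

```text
time_s: 7.75
tcp_pos: [525.8, -14.6, 81.9]
tcp_rot: [0.813, 0.583, -0.001, -0.001]
contact_force: [-0.9, 0.5, 0.6]
finger_gap: -0.005
grip_force: 0.0
time_s: 8.15
tcp_pos: [525.6, -13.6, 58.6]
tcp_rot: [0.813, 0.582, -0.002, -0.001]
contact_force: [-0.5, 0.4, -0.7]
finger_gap: -0.001
grip_force: 0.0
[[0.322, 0.947, -0.004], [0.947, -0.322, 0.0], [-0.001, -0.004, -1.0]] [525.6 -13.6  58.6] 8.15 [-0.03  0.19 -0.35  1.04  0.    1.87] -0.0008071448109059157
tare [319.7 250. ]
units [319.9 103.1]
rocker [405.5 249.2]
tcp px [317.92575449 256.37840314]
```

View pics/w5.png

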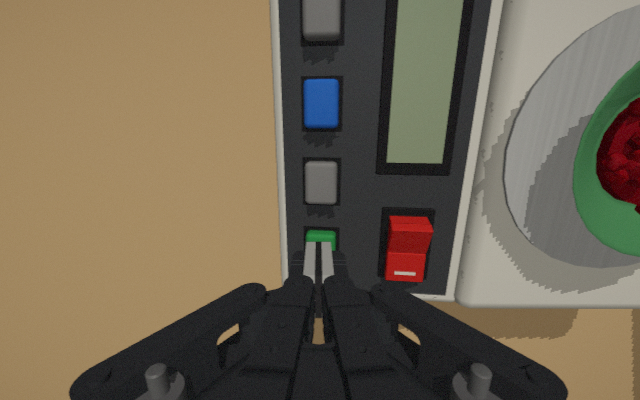

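The tips are on the green key at (320,240); the blue key is back up and the rocker still on. Pressing tare.

```bash
python3 -m inch '[{"ax":0,"ay":0,"az":0,"tx":0,"ty":0,"tz":0.008,"jaw":-1},{"ax":0,"ay":0,"az":0,"tx":0,"ty":0,"tz":0.014,"jaw":-1},{"ax":0,"ay":0,"az":0,"tx":0,"ty":0,"tz":0.02,"jaw":-1},{"ax":0,"ay":0,"az":0,"tx":0,"ty":0,"tz":0.026,"jaw":-1},{"ax":0,"ay":0,"az":0,"tx":0,"ty":0,"tz":0.026,"jaw":-1}]'
python3 -m inch '[{"ax":0,"ay":0,"az":0,"tx":0,"ty":0,"tz":0.003,"jaw":-1},{"ax":0,"ay":0,"az":0,"tx":0,"ty":0,"tz":0.005,"jaw":-1},{"ax":0,"ay":0,"az":0,"tx":0,"ty":0,"tz":0.005,"jaw":-1}]'
```

```text
time_s: 8.7
tcp_pos: [527.5, -14.4, 48.5]
tcp_rot: [0.813, 0.582, 0.001, 0.0]
contact_force: [0.8, 1.3, 3.7]
finger_gap: 0.004
grip_force: 1.4
time_s: 9.0
tcp_pos: [527.7, -14.5, 46.5]
tcp_rot: [0.813, 0.582, 0.001, 0.0]
contact_force: [0.3, 1.4, 5.4]
finger_gap: -0.001
grip_force: 2.7
```

```bash
python3 -m inch '[{"ax":0,"ay":0,"az":0,"tx":0,"ty":0,"tz":0.003,"jaw":-1},{"ax":0,"ay":0,"az":0,"tx":0,"ty":0,"tz":0.006,"jaw":-1},{"ax":0,"ay":0,"az":0,"tx":0,"ty":0,"tz":0.006,"jaw":-1}]'
```

```text
time_s: 9.3
tcp_pos: [528.0, -14.5, 46.0]
tcp_rot: [0.813, 0.582, 0.002, 0.001]
contact_force: [-6.4, 1.9, 22.7]
finger_gap: -0.003
grip_force: 11.6
```

Bottomed at 23 N. Retract and check.

```bash
python3 -m inch '[{"ax":0,"ay":0,"az":0,"tx":0,"ty":0,"tz":-0.04,"jaw":-1},{"ax":0,"ay":0,"az":0,"tx":0,"ty":0,"tz":-0.12,"jaw":-1},{"ax":0,"ay":0,"az":0,"tx":0,"ty":0,"tz":-0.2,"jaw":-1},{"ax":0,"ay":0,"az":0,"tx":0,"ty":0,"tz":-0.28,"jaw":-1},{"ax":0,"ay":0,"az":0,"tx":0,"ty":0,"tz":-0.34,"jaw":-1}]'
python3 -m inch '[{"ax":0,"ay":0,"az":0,"tx":0,"ty":0,"tz":0,"jaw":-1},{"ax":0,"ay":0,"az":0,"tx":0,"ty":0,"tz":0,"jaw":-1},{"ax":0,"ay":0,"az":0,"tx":0,"ty":0,"tz":0,"jaw":-1}]'
python3 look.py w6
```

```text
time_s: 9.8
tcp_pos: [526.8, -14.8, 215.1]
tcp_rot: [0.813, 0.582, 0.0, 0.001]
contact_force: [0.9, -0.4, -1.1]
finger_gap: -0.0
grip_force: 0.0
time_s: 10.1
tcp_pos: [526.2, -14.7, 211.2]
tcp_rot: [0.813, 0.582, -0.001, -0.001]
contact_force: [0.2, -0.3, -0.5]
finger_gap: 0.002
grip_force: 0.0
[[0.323, 0.946, -0.003], [0.946, -0.323, -0.0], [-0.001, -0.003, -1.0]] [526.2 -14.7 211.2] 10.1 [-0.03  0.13 -0.08  1.36 -0.    1.87] 0.00230096356399483
tare [318.4 187.5]
units [318.3 109.2]
rocker [363.2 185.2]
```

View pics/w6.png

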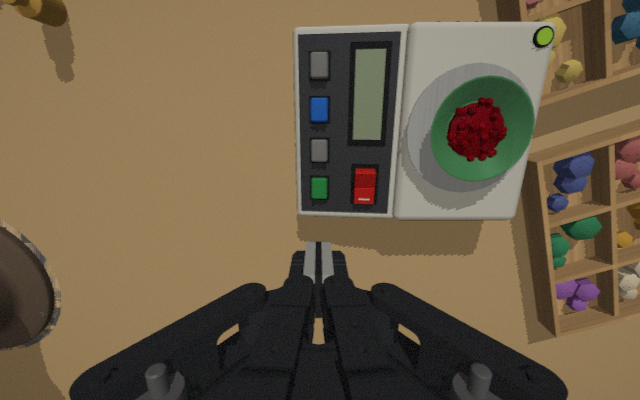

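All the keys are up, the rocker at (364,187) is on, the saucer is undisturbed, and the robot is clear.

```bash
python3 -c "from workcell import *; print(job_done())"
```

```text
the job is handed in; nothing more can be done
None
```

The scale's power rocker is on, then the blue units key and the green tare key were each pressed fully down and sprang back; nothing else was touched, and the job was handed in at about 10 s.

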